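# Stir the roasting chestnuts at a street stall

### The job

Take the plain round stirring stick from its stand and stir the chestnuts with it: foot down close to the pan's floor, going round through the ring of nuts, about midway between the centre and the wall, two full turns counter-clockwise seen from above, starting at the side of the pan farthest from the robot's base. Nuts all round the pan must end up shifted by a centimetre or two, and none may leave it. Then stand the stick back in its stand, all the way down, and let go.

Things in the scene. Friction and masses are not known exactly. Their poses are not given: they have to be found in the camera images.
- stick: Stirring stick: plain round pale-wood rod, 20 mm thick, 190 mm long, 40 to 85 g, no head. It stands nearly upright (lean up to 6 degrees) in one of three like stands; the others hold a brush (black bristles up) and a spatula (flat blade up). Origin: centre of its lower end (foot); z along it to the top. In its stand the foot is 12 mm, the top 202 mm above the table.
- stand: Fixed stand of the stirring stick: aluminium funnel on a dark base 80 mm across, 100 mm high. Mouth about 62 mm wide inside, narrowing to a round 25 mm bore from 66 mm above the table down to the inner floor at 12 mm. 102 mm of the stick shows above it. Origin: on its axis at the table; z up. The three stands are alike, 110 mm or more apart.
- pan_floor (a point): Centre of the roasting pan's inner floor, 45 mm above the table. Round steel pan fixed on a dark burner: floor 188 mm wide inside, rim 214 mm wide and 95 mm above the table, two loop handles at the sides. x points away from the robot, y to its left (within 15 degrees), z up. Six chestnuts lie in a loose ring about 47 mm from the centre; the centre is free for 22 mm all round.
- chestnut0_center (a point): Middle of chestnut 1 of 6 in the pan, which at the start lies opposite chestnut 4: a hard brown domed nut, 36 mm across and 28 mm high, 10 to 21 g; the point is 13 mm above its flat underside.
- chestnut1_center (a point): Middle of chestnut 2 of 6 in the pan, which at the start lies opposite chestnut 5: a hard brown domed nut, 36 mm across and 28 mm high, 10 to 21 g; the point is 13 mm above its flat underside.
- chestnut2_center (a point): Middle of chestnut 3 of 6 in the pan, which at the start lies opposite chestnut 6: a hard brown domed nut, 36 mm across and 28 mm high, 10 to 21 g; the point is 13 mm above its flat underside.
- chestnut3_center (a point): Middle of chestnut 4 of 6 in the pan, which at the start lies opposite chestnut 1: a hard brown domed nut, 36 mm across and 28 mm high, 10 to 21 g; the point is 13 mm above its flat underside.
- chestnut4_center (a point): Middle of chestnut 5 of 6 in the pan, which at the start lies opposite chestnut 2: a hard brown domed nut, 36 mm across and 28 mm high, 10 to 21 g; the point is 13 mm above its flat underside.
- chestnut5_center (a point): Middle of chestnut 6 of 6 in the pan, which at the start lies opposite chestnut 3: a hard brown domed nut, 36 mm across and 28 mm high, 10 to 21 g; the point is 13 mm above its flat underside.
Not all that is in view belongs to the job. What is shaped like the part that bears chestnut0_center but yellow is not meant.

How it is judged (in metres and radians):
On the way, in this order (a step that is already met when the one before it is completed fails the run):
1. the stick is lifted clear of its stand (z of stick in the frame of stand above 0.09 m), for 0.05 s.
2. first turn: the stick's foot is down among the chestnuts (less than 24 mm above the pan's floor), more than 22 mm off the pan's centre to the far side (+x) of the pan (z of stick in the frame of pan_floor between -0.01 and 0.024 m and horizontal distance between stick and pan_floor below 0.1 m and x of stick in the frame of pan_floor above 0.022 m), for 0.05 s.
3. first turn: the stick's foot is down among the chestnuts (less than 24 mm above the pan's floor), more than 22 mm off the pan's centre to the left side (+y) of the pan (z of stick in the frame of pan_floor between -0.01 and 0.024 m and horizontal distance between stick and pan_floor below 0.1 m and y of stick in the frame of pan_floor above 0.022 m), for 0.05 s.
4. first turn: the stick's foot is down among the chestnuts (less than 24 mm above the pan's floor), more than 22 mm off the pan's centre to the near side (-x) of the pan (z of stick in the frame of pan_floor between -0.01 and 0.024 m and horizontal distance between stick and pan_floor below 0.1 m and x of stick in the frame of pan_floor below -0.022 m), for 0.05 s.
5. first turn: the stick's foot is down among the chestnuts (less than 24 mm above the pan's floor), more than 22 mm off the pan's centre to the right side (-y) of the pan (z of stick in the frame of pan_floor between -0.01 and 0.024 m and horizontal distance between stick and pan_floor below 0.1 m and y of stick in the frame of pan_floor below -0.022 m), for 0.05 s.
6. second turn: the stick's foot is down among the chestnuts (less than 24 mm above the pan's floor), more than 22 mm off the pan's centre to the far side (+x) of the pan (all of step 2), for 0.05 s.
7. second turn: the stick's foot is down among the chestnuts (less than 24 mm above the pan's floor), more than 22 mm off the pan's centre to the left side (+y) of the pan (all of step 3), for 0.05 s.
8. second turn: the stick's foot is down among the chestnuts (less than 24 mm above the pan's floor), more than 22 mm off the pan's centre to the near side (-x) of the pan (all of step 4), for 0.05 s.
9. second turn: the stick's foot is down among the chestnuts (less than 24 mm above the pan's floor), more than 22 mm off the pan's centre to the right side (-y) of the pan (all of step 5), for 0.05 s.
At the end, for the whole second after the job is handed in: Stick released, at rest in its stand: foot within 12 mm of the axis and below 30 mm above the table, lean under 0.2 rad. All nuts in the pan (within 100 mm of its centre, under 55 mm above its floor); of each pair that lay opposite each other at least one is over 12 mm from where it began (horizontal distance between stick and stand below 0.012 m and z of stick in the frame of stand below 0.03 m and angle between stick's own z axis and vertical below 0.2 rad and linear speed of stick below 0.03 m/s and horizontal distance between each of chestnut0_center, chestnut1_center, chestnut2_center, chestnut3_center, chestnut4_center, chestnut5_center and pan_floor below 0.1 m and z of each of chestnut0_center, chestnut1_center, chestnut2_center, chestnut3_center, chestnut4_center, chestnut5_center in the frame of pan_floor below 0.055 m and distance of any of chestnut0_center, chestnut3_center from where it was at the start of the episode above 0.012 m and distance of any of chestnut1_center, chestnut4_center from where it was at the start of the episode above 0.012 m and distance of any of chestnut2_center, chestnut5_center from where it was at the start of the episode above 0.012 m); the robot touches nothing.
It also fails if it takes over 72 s, if anything falls off the work surface, if the arm or the gripper's body presses on something with over 40 N, if the wrist force passes 120 N, or if a joint passes its speed limit or range.

### The arm

A 6-joint arm with a two-finger parallel gripper is mounted at the origin on the work surface. World frame = base frame: x ahead of the robot, y to its left, z up, the work surface at z = 0. Lengths are in mm, angles in rad, forces in N, time in s.
With the tool pointing down it reaches from about 350 to 875 mm from the base axis. Payload 4.2 kg.
Tool frame: the origin (TCP) lies midway between the tips of the shut fingers; the grasp point (between the pads) lies 19 mm behind it; x points along the fingers, y is the direction in which the jaws open and shut, and the axes are right-handed (so a half turn about x gives the same grasp; the last joint's range is limited). The gripper opens to 85 mm and grips with 20 to 120 N. Pads are 22 mm wide; open, the fingers measure 114 mm over their backs; the gripper's body (76 mm by 85 mm) begins 54 mm behind the grasp point. The pads swing forward as they close: fully open they stand 13 mm farther back than shut.
Start: joints at [1.523, 0.385, 0.008, 0, -1.194, -0.259], TCP at [188.724, 595.804, 231.312] pointing down, gripper open.
Joint ranges: [-3.14, 3.14], [-1.21, 2.06], [-1.07, 1.41], [-3.16, 2.05], [-2.99, -0.16], [-3.1, 3.1]. Speed limits (rad/s): [2.79, 2.79, 3.14, 3.14, 3.14, 3.14].

### API

Orientations are given as a unit quaternion [x, y, z, w].
In Python, from bench import readout, imaging, arm gives the robot as it stands.
- The arm moves only by the tool arm_command, never from a script. Its argument "increments" is a list of rows, each a list of 3 entries, a list of its own where there are three numbers: the turn, a rotation vector about the world's x, y, z in degrees, then the shift along the world's x, y, z in mm, then the closure, from 0 (fully open) to 1 (shut). In form: [[[ax, ay, az], [tx, ty, tz], fingers], ...]. A call has exactly 5 rows; each row is the pose to reach, as a shift and turn from the pose measured when the call began; what a row does not reach only later rows make up. A row lasts 1/10 s, in which the tool goes at most 50 mm and 8.59 degrees, less where a joint would pass 70% of its speed; a pose out of reach is approached as far as the arm can. A call with a gripper value outside its range is refused whole. The fingers move at their own pace and stop on an object; the grip force is fixed at half the most. Time passes only in rows, so rows that repeat a pose let the fingers close, or fill a call up. It gives the time, the measured TCP pose, the force and the opening at its end, in the units of the state.
- readout.read_state(): the state, without advancing time (a new reading comes with each control period).
- imaging.get_image(name): name is "scene" or "top"; returns (picture, depth): 420x560x3 uint8, blue, green, red; 420x560 float32, mm along the optical axis (not along the pixel's ray), 0 where there is no reading.
- imaging.camera_info(name): a dict with "vfov" (degrees; the focal length in pixels is half the picture's height over the tangent of half this angle, whatever the lens; pixels are square), "cx", "cy" (the principal point, pixels), "eye" and "rotation" of the camera in the world. Camera axes: x right, y down, z forward; pixel columns grow to the right and rows downward; lengths in mm; the calibration is good to about 2 mm. A picture is of the moment at which its call begins. camera_info takes no time and is no camera call.
- arm.job_done(): hands the job in, once; it reports no verdict.
The state is a dict: "clock": time; "joints": joint angles; "joint_vel": joint speeds; "joint_efforts": joint torques, N m; "position": TCP position; "ee_rot": TCP orientation; "contact_force": force on the tool from outside, world axes, zero at the start; "wrist_torque": the same for the moment, N m; "gripper_width": finger opening in mm.
Only numpy, scipy, OpenCV 4.12 (cv2) and the standard library are available. Lean on these libraries where they do the work, as an engineer would, in place of code of your own. Each camera call takes 0.05 s, during which the arm holds its last target. There are 200 camera calls.

## Working session

There is one attempt and no reset: what is moved stays moved. The work goes in short steps, Python scripts to look and compute and a tool call to move; the robot and the scene stay as the last step left them, time stands still between calls to the robot, and variables do not carry over. Pictures are saved under pics/ and viewed, about 8 in all and at most 12, crops included, and the job is handed in when it is done.

Besides the shell and the picture viewer there is one more tool, called after "Request:" by a JSON object that holds its "fn" and its "kwargs". arm_command: Moves the arm, as the interface text tells. Its arguments: {"type":"object","properties":{"increments":{"type":"array","items":{"type":"array"}}},"required":["increments"]}

```bash
mkdir -p pics; ls; cat > h.py <<'E'
import numpy as np, cv2
from bench import readout, imaging, arm
def K(n):
    c=imaging.camera_info(n); return c
def ray(n,u,v):
    c=K(n); f=210/np.tan(np.radians(c["vfov"])/2)
    d=np.array(c["rotation"]).reshape(3,3)@np.array([(u-c["cx"])/f,(v-c["cy"])/f,1.0])
    return np.array(c["eye"]),d
def onz(n,u,v,z):
    e,d=ray(n,u,v); return e+d*(z-e[2])/d[2]
def cloud(n,depth):
    c=K(n); f=210/np.tan(np.radians(c["vfov"])/2)
    v,u=np.mgrid[:420,:560]
    P=np.stack([(u-c["cx"])/f*depth,(v-c["cy"])/f*depth,depth],-1)
    return P@np.array(c["rotation"]).reshape(3,3).T+np.array(c["eye"])
E
python3 - <<'E'
from h import *
for n in("scene","top"):
    print(n,K(n))
    p,d=imaging.get_image(n); cv2.imwrite(f"pics/{n}0.png",p); np.save(f"{n}0.npy",d)
print(readout.read_state())
E
```

```text
pics
scene {'vfov': 44.3901433742163, 'cx': 289.2724425562904, 'cy': 209.81772754521438, 'eye': array([935.74163922, 496.45154144, 693.51967072]), 'rotation': array([ 0.30165859,  0.86689764, -0.37751758, -0.12235627])}
top {'vfov': 54.59807674169364, 'cx': 274.72458494531134, 'cy': 212.38032380119054, 'eye': array([453.13880963, -56.41477045, 730.5915132 ]), 'rotation': array([-0.70042086,  0.70891963, -0.05672609,  0.06021406])}
{'clock': 0.1, 'joints': array([ 1.52260066e+00,  3.85505818e-01,  6.79576149e-03, -3.98421873e-04,
       -1.19397419e+00, -2.58579811e-01]), 'joint_vel': array([ 0.00193856, -0.00125749,  0.00517524,  0.00283421,  0.0008736 ,
        0.00069633]), 'joint_efforts': array([ 5.04922730e-05, -3.93317556e+01,  1.88931262e+01,  4.19806749e+00,
       -2.57584004e-03,  9.96883728e-06]), 'position': array([188.59088769, 595.35038827, 230.33361213]), 'ee_rot': array([-0.69873636,  0.10876553,  0.6988566 ,  0.10741046]), 'contact_force': array([ 0.06107095, -0.28222028, -0.01752575]), 'wrist_torque': array([-0.00289368, -0.02168157, -0.00505826]), 'gripper_width': 85.04434533689808}
```

View pics/scene0.png

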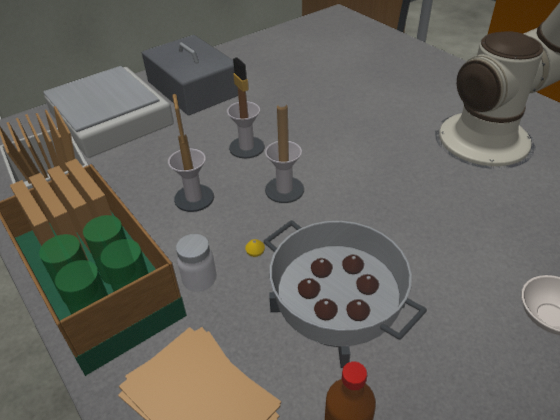

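View pics/top0.png

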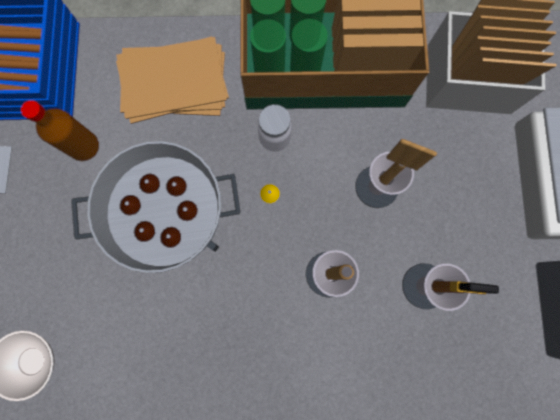

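The scene view shows the plain stick (top at about (283,107)) in the nearest stand. The brush and spatula stand behind it, and the pan with six nuts is at about (340,280). In the top view, the stick's stand mouth is at about (335,274) with its tip at (347,271), the pan is at about (155,207), and the yellow decoy is at (270,193).

```bash
python3 - <<'E'
s=open('h.py').read()
s=s.replace('np.array(c["rotation"]).reshape(3,3)','R.from_quat(c["rotation"]).as_matrix()').replace('import numpy','from scipy.spatial.transform import Rotation as R\nimport numpy',1)
open('h.py','w').write(s)
E
cat > m.py <<'E'
from h import *
D={n:np.load(f"{n}0.npy") for n in("scene","top")}
I={n:cv2.imread(f"pics/{n}0.png") for n in D}
C={n:cloud(n,D[n]) for n in D}
for n in D: print(n,"table z",np.median(C[n][...,2][(D[n]>0)&(abs(C[n][...,2])<15)]))
def circ(P):
    A=np.c_[2*P[:,:2],np.ones(len(P))]; s=np.linalg.lstsq(A,(P[:,:2]**2).sum(1),rcond=None)[0]
    return s[:2],np.sqrt(s[2]+s[:2]@s[:2])
p0=onz("top",155,207,95)[:2]; s0=onz("top",335,274,100)[:2]; print(p0,s0)
for n in D:
    P=C[n].reshape(-1,3); hsv=cv2.cvtColor(I[n],cv2.COLOR_BGR2HSV).reshape(-1,3)
    ok=(D[n]>0).ravel()
    r=np.hypot(*(P[:,:2]-p0).T)
    m=ok&(r<125)&(r>85)&(P[:,2]>89)&(P[:,2]<103)
    c,rad=circ(P[m])
    for _ in range(3):
        rr=abs(np.hypot(*(P[:,:2]-c).T)-107); mm=m&(rr<6); c,rad=circ(P[mm])
    print(n,"pan",c,rad,mm.sum())
    r=np.hypot(*(P[:,:2]-s0).T)
    m=ok&(r<45)&(P[:,2]>94)&(P[:,2]<106)&(r>20)&(hsv[:,1]<90)
    c,rad=circ(P[m]); print(n,"mouth",c,rad,m.sum())
    m=ok&(r<60)&(P[:,2]>108)&(P[:,2]<210)
    Q=P[m]
    for a in range(110,205,15):
        q=Q[(Q[:,2]>=a)&(Q[:,2]<a+15)]
        if len(q): print("  stick",a,q.mean(0),len(q))
    print("  top z",Q[:,2].max())
    # nuts
    h=hsv; mk=(ok&(np.hypot(*(P[:,:2]-p0).T)<90)&(P[:,2]>48)&(P[:,2]<80)&(h[:,2]<110)&(h[:,1]>80)).reshape(420,560).astype(np.uint8)
    k,l,st,ce=cv2.connectedComponentsWithStats(mk)
    for i in range(1,k):
        if st[i,4]>40: print("  nut",ce[i].round(1),onz(n,*ce[i],58).round(1),st[i,4])
E
python3 m.py
```

```text
scene table z 0.8834395121048146
top table z 0.060334989592433885
[570.42619298 136.37314645] [ 461.71375212 -145.08937973]
scene pan [574.04247477 141.36626743] 103.9655660543076 1566
scene mouth [ 462.93449295 -142.99302359] 32.45935904539622 246
  stick 110 [ 466.57698052 -138.02229407  117.85502257] 71
  stick 125 [ 466.11164953 -138.30367529  132.74229984] 70
  stick 140 [ 466.8878247  -137.80684139  147.79241356] 66
  stick 155 [ 466.54294545 -138.00140147  162.97587753] 74
  stick 170 [ 466.81392537 -138.4427057   178.05186643] 74
  stick 185 [ 466.21031598 -138.24679266  193.44805851] 87
  stick 200 [ 465.32024801 -139.40051853  201.74964241] 16
  top z 202.97313768294083
  nut [351.7 263.7] [527.4 121.6  58. ] 218
  nut [320.1 267.4] [572.1  95.4  58. ] 226
  nut [366.2 284. ] [538.2 166.1  58. ] 238
  nut [307.9 288.2] [614.3 115.5  58. ] 274
  nut [324.8 309.2] [619.7 161.7  58. ] 295
  nut [356.8 309.9] [583.3 192.5  58. ] 280
top pan [573.71640826 138.54314685] 103.78548457041863 1366
top mouth [ 463.31176846 -145.36329298] 32.06526649077538 599
  stick 110 [ 461.91842235 -137.47058266  117.19807463] 16
  stick 125 [ 463.16972017 -137.73951343  131.48789745] 18
  stick 140 [ 462.63840567 -137.82497509  146.73418434] 19
  stick 155 [ 462.21820665 -137.80851526  162.2977297 ] 23
  stick 170 [ 462.52303867 -137.82116188  177.82060632] 23
  stick 185 [ 462.8841382  -142.36825023  196.49666914] 70
  stick 200 [ 463.08719434 -143.96355236  201.18231652] 44
  top z 203.8242493040857
  nut [149.5 183.4] [618.1 158.5  58. ] 250
  nut [176.3 186. ] [613.1 112.8  58. ] 245
  nut [130.2 204.8] [581.5 189.6  58. ] 255
  nut [187.  210.3] [571.   93.5  58. ] 254
  nut [144.5 231.1] [536.7 163.6  58. ] 265
  nut [170.6 236.9] [526.5 119.7  58. ] 262
```

```bash
python3 - <<'E'
from h import *
s=readout.read_state(); print(R.from_quat(s["ee_rot"]).as_matrix().round(3))
C=cloud("top",np.load("top0.npy"))
for u,v in((32,108),(60,128),(85,148),(20,365),(275,115)): print(u,v,C[v,u].round())
E
```

```text
[[-0.    -0.302 -0.953]
 [-0.002 -0.953  0.302]
 [-1.     0.002 -0.   ]]
32 108 [707. 300. 170.]
60 128 [696. 285. 118.]
85 148 [687. 280.  44.]
20 365 [316. 384.   6.]
275 115 [726. -56.  85.]
```

Request:
{"fn": "arm_command", "kwargs": {"increments": [[[0, 0, 0], [30, -45, 5], 0], [[0, 0, 0], [60, -90, 10], 0], [[0, 0, 0], [90, -135, 20], 0], [[0, 0, 0], [120, -180, 25], 0], [[0, 0, 0], [150, -225, 30], 0]]}}

```text
clock: 0.6
position: [326.8, 387.0, 258.2]
ee_rot: [-0.699, 0.109, 0.699, 0.107]
contact_force: [1.1, 0.4, -0.6]
gripper_width: 85.4
```

Request:
{"fn": "arm_command", "kwargs": {"increments": [[[0, 0, 0], [20, -45, 0], 0], [[0, 0, 0], [40, -90, 0], 0], [[0, 0, 0], [60, -135, 0], 0], [[0, 0, 0], [80, -180, 0], 0], [[0, 0, 0], [100, -225, 0], 0]]}}

```text
clock: 1.1
position: [426.9, 160.0, 258.2]
ee_rot: [-0.699, 0.108, 0.699, 0.107]
contact_force: [0.8, 0.1, 0.1]
gripper_width: 85.5
```

Request:
{"fn": "arm_command", "kwargs": {"increments": [[[0, 0, 0], [10, -45, 0], 0], [[0, 0, 0], [20, -90, 0], 0], [[0, 0, 0], [30, -135, 0], 0], [[0, 0, 0], [36, -180, 0], 0], [[0, 0, 0], [36, -225, 0], 0]]}}

```text
clock: 1.6
position: [462.9, -66.9, 257.8]
ee_rot: [-0.699, 0.109, 0.699, 0.107]
contact_force: [1.4, -0.7, 0.6]
gripper_width: 85.4
```

Request:
{"fn": "arm_command", "kwargs": {"increments": [[[0, 0, 0], [0, -40, 0], 0], [[0, 0, 0], [0, -78, 0], 0], [[0, 0, 0], [0, -78, 0], 0], [[0, 0, 0], [0, -78, -20], 0], [[0, 0, 0], [0, -78, -40], 0]]}}

```text
clock: 2.1
position: [462.9, -144.9, 217.5]
ee_rot: [0.699, -0.109, -0.699, -0.108]
contact_force: [0.7, 0.1, 0.3]
gripper_width: 85.7
```

```bash
python3 - <<'E'
from h import *
print(readout.read_state()["position"])
p,d=imaging.get_image("scene"); cv2.imwrite("pics/s1.png",cv2.resize(p[30:250,170:430],None,fx=2.5,fy=2.5))
E
```

```text
[ 462.91670944 -144.91774231  217.45858425]
```

View pics/s1.png

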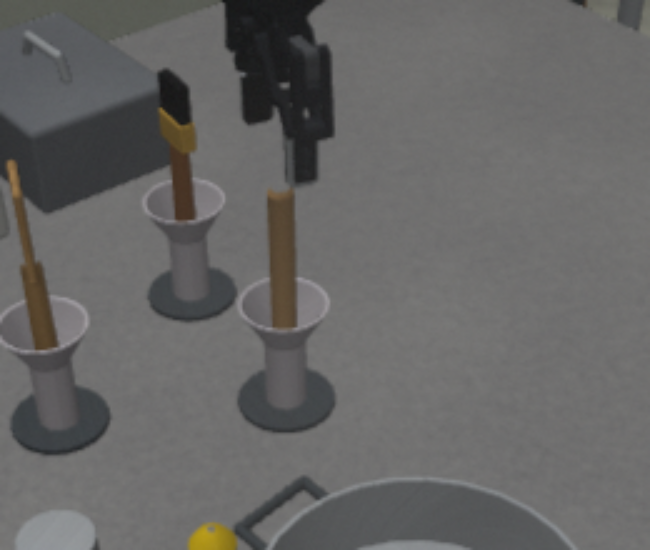

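The open fingers, at crop (255,110) and (305,170), straddle the line of the stick, whose top is at (281,192). I'll descend and grip.

Request:
{"fn": "arm_command", "kwargs": {"increments": [[[0, 0, 0], [0, 0, -25], 0], [[0, 0, 0], [0, 0, -50], 0], [[0, 0, 0], [0, 0, -65], 0], [[0, 0, 0], [0, 0, -76], 0], [[0, 0, 0], [0, 0, -76], 0]]}}

```text
clock: 2.65
position: [459.7, -143.8, 136.4]
ee_rot: [-0.695, 0.109, 0.703, 0.108]
contact_force: [0.1, 0.9, -0.2]
gripper_width: 85.2
```

Request:
{"fn": "arm_command", "kwargs": {"increments": [[[0, 0, 0], [0, 0, 0], 0.5], [[0, 0, 0], [0, 0, 0], 1], [[0, 0, 0], [0, 0, 0], 1], [[0, 0, 0], [0, 0, 0], 1], [[0, 0, 0], [0, 0, 0], 1]]}}

```text
clock: 3.15
position: [460.2, -143.9, 137.1]
ee_rot: [-0.696, 0.109, 0.702, 0.108]
contact_force: [0.3, 0.1, 1.7]
gripper_width: 18.7
```

Request:
{"fn": "arm_command", "kwargs": {"increments": [[[0, 0, 0], [0, 0, 0], 1], [[0, 0, 0], [0, 0, 0], 1], [[0, 0, 0], [0, 0, 0], 1], [[0, 0, 0], [0, 0, 0], 1], [[0, 0, 0], [0, 0, 0], 1]]}}

```text
clock: 3.65
position: [460.2, -143.9, 137.1]
ee_rot: [-0.695, 0.109, 0.702, 0.107]
contact_force: [-0.4, 0.7, 0.6]
gripper_width: 18.3
```

```bash
python3 - <<'E'
from h import *
s=readout.read_state();print(s["joints"].round(3),s["joint_vel"].round(3),s["contact_force"],s["wrist_torque"])
print(R.from_quat(s["ee_rot"]).as_matrix().round(4))
p,d=imaging.get_image("scene"); cv2.imwrite("pics/s2.png",cv2.resize(p[60:220,210:370],None,fx=3.5,fy=3.5))
E
```

```text
[ 0.035  0.245 -0.462 -0.    -0.874  1.229] [-0.001  0.001  0.001 -0.002 -0.002  0.   ] [-0.40868524  0.65442826  0.63172533] [ 0.03915736  0.0307062  -0.02453849]
[[-9.500e-03 -3.020e-01 -9.533e-01]
 [-1.000e-04 -9.533e-01  3.020e-01]
 [-1.000e+00  3.000e-03  9.000e-03]]
```

View pics/s2.png

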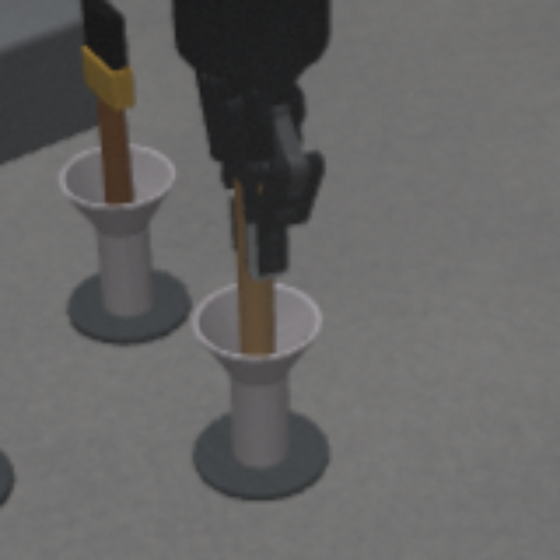

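Request:
{"fn": "arm_command", "kwargs": {"increments": [[[0, 0, 0], [0, 0, 15], 1], [[0, 0, 0], [0, 0, 35], 1], [[0, 0, 0], [0, 0, 60], 1], [[0, 0, 0], [0, 0, 85], 1], [[0, 0, 0], [0, 0, 110], 1]]}}

```text
clock: 4.2
position: [459.8, -143.8, 247.8]
ee_rot: [-0.695, 0.109, 0.702, 0.108]
contact_force: [0.6, 0.5, -0.6]
gripper_width: 18.6
```

Request:
{"fn": "arm_command", "kwargs": {"increments": [[[0, 0, 0], [0, 0, 5], 1], [[0, 0, 0], [0, 0, 10], 1], [[0, 0, 0], [0, 0, 10], 1], [[0, 0, 0], [0, 0, 10], 1], [[0, 0, 0], [0, 0, 10], 1]]}}

```text
clock: 4.7
position: [459.3, -143.8, 256.6]
ee_rot: [-0.694, 0.109, 0.703, 0.108]
contact_force: [-0.2, 0.2, -0.5]
gripper_width: 18.6
```

```bash
cat > st.py <<'E'
from h import *
import sys
# measure the held stick: wood-coloured points below the fingers near the tool
def stick(n,tag=None):
    s=readout.read_state(); p,d=imaging.get_image(n); P=cloud(n,d); hsv=cv2.cvtColor(p,cv2.COLOR_BGR2HSV)
    t=s["position"]; r=np.hypot(P[...,0]-t[0],P[...,1]-t[1])
    m=(d>0)&(r<35)&(P[...,2]<t[2]-3)&(P[...,2]>t[2]-140)&(hsv[...,1]>70)&(hsv[...,0]<25)&(hsv[...,2]>50)
    k,l,st,ce=cv2.connectedComponentsWithStats(m.astype(np.uint8))
    if k<2: print("none");return
    i=1+st[1:,4].argmax(); m=l==i; Q=P[m]
    z=Q[:,2]; e=np.array(K(n)["eye"])-t; e=e[:2]/np.hypot(*e[:2])
    fx=np.polyfit(z-t[2],Q[:,0]-t[0],1); fy=np.polyfit(z-t[2],Q[:,1]-t[1],1)
    print(n,"TCP",t.round(1),"R.x",R.from_quat(s["ee_rot"]).as_matrix()[:,0].round(3),"N",m.sum(),"zmin",z.min().round(1),"zmax",z.max().round(1))
    print(" slopes x,y:",fx[0].round(3),fy[0].round(3)," axis offset at TCP z:",(fx[1]-8*e[0]).round(1),(fy[1]-8*e[1]).round(1))
    if tag: cv2.imwrite(f"pics/{tag}.png",p)
stick("scene","s3");stick("top","t3")
E
python3 st.py
```

```text
scene TCP [ 459.3 -143.8  256.6] R.x [-0.013  0.    -1.   ] N 560 zmin 133.2 zmax 253.0
 slopes x,y: 0.006 0.002  axis offset at TCP z: 2.8 -0.9
none
```

Request:
{"fn": "arm_command", "kwargs": {"increments": [[[0, 0, 0], [8, 20, 0], 1], [[0, 0, 0], [22, 55, 0], 1], [[0, 0, 0], [38, 95, 0], 1], [[0, 0, 0], [54, 135, 0], 1], [[0, 0, 0], [66, 165, 0], 1]]}}

```text
clock: 5.3
position: [526.1, 23.2, 256.6]
ee_rot: [-0.695, 0.108, 0.703, 0.107]
contact_force: [-0.1, -0.4, -0.8]
gripper_width: 18.5
```

Request:
{"fn": "arm_command", "kwargs": {"increments": [[[0, 0, 0], [14, 35, 0], 1], [[0, 0, 0], [28, 75, 0], 1], [[0, 0, 0], [40, 105, 0], 1], [[0, 0, 0], [46, 119, 0], 1], [[0, 0, 0], [46, 119, 0], 1]]}}

```text
clock: 5.8
position: [572.5, 143.8, 255.5]
ee_rot: [-0.694, 0.108, 0.704, 0.106]
contact_force: [-0.2, -0.3, -0.6]
gripper_width: 18.6
```

```bash
python3 st.py
```

```text
scene TCP [572.5 143.8 255.5] R.x [-0.014 -0.001 -1.   ] N 804 zmin 132.1 zmax 252.3
 slopes x,y: 0.01 -0.001  axis offset at TCP z: 2.9 -1.3
top TCP [572.  142.5 255.8] R.x [-0.014 -0.001 -1.   ] N 315 zmin 138.6 zmax 228.4
 slopes x,y: -0.026 0.014  axis offset at TCP z: 0.6 -0.8
```

Request:
{"fn": "arm_command", "kwargs": {"increments": [[[0, 0, 0], [-1, -1, -15], 1], [[0, 0, 0], [-1, -1, -35], 1], [[0, 0, 0], [-1, -1, -55], 1], [[0, 0, 0], [-1, -1, -70], 1], [[0, 0, 0], [-1, -1, -76], 1]]}}

```text
clock: 6.4
position: [569.4, 138.8, 178.7]
ee_rot: [-0.693, 0.11, 0.704, 0.107]
contact_force: [-0.3, -0.2, -0.7]
gripper_width: 18.5
```

```bash
python3 st.py; python3 -c "
import cv2;p=cv2.imread('pics/s3.png');cv2.imwrite('pics/s3c.png',cv2.resize(p[180:360,240:440],None,fx=3,fy=3))"
```

```text
scene TCP [569.4 138.8 178.7] R.x [-0.016 -0.002 -1.   ] N 689 zmin 56.0 zmax 175.3
 slopes x,y: 0.14 0.045  axis offset at TCP z: 7.8 0.7
top TCP [569.5 139.1 178.6] R.x [-0.017 -0.002 -1.   ] N 126 zmin 63.2 zmax 144.9
 slopes x,y: -0.063 0.049  axis offset at TCP z: -3.4 1.7
```

View pics/s3c.png

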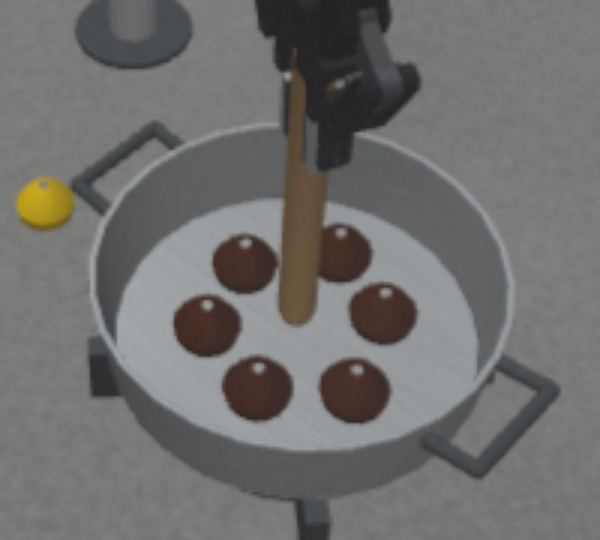

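The foot stands in the free centre of the ring (crop (297,315)), about 10 mm above the floor, and all nuts are untouched. I'll move out to the far side and start circling.

Request:
{"fn": "arm_command", "kwargs": {"increments": [[[0, 0, 0], [8, -1, 0], 1], [[0, 0, 0], [16, -2, 0], 1], [[0, 0, 0], [25, -2, 0], 1], [[0, 0, 0], [34, -2, 0], 1], [[0, 0, 0], [42, 0, 0], 1]]}}

```text
clock: 7.0
position: [613.2, 139.3, 179.8]
ee_rot: [-0.694, 0.11, 0.704, 0.107]
contact_force: [-0.1, 0.6, -1.0]
gripper_width: 18.6
```

Request:
{"fn": "arm_command", "kwargs": {"increments": [[[0, 0, 0], [-1, 9, 0], 1], [[0, 0, 0], [-4, 17, 0], 1], [[0, 0, 0], [-8, 25, 0], 1], [[0, 0, 0], [-14, 31, 0], 1], [[0, 0, 0], [-21, 36, 0], 1]]}}

```text
clock: 7.5
position: [591.3, 176.3, 179.8]
ee_rot: [-0.694, 0.109, 0.704, 0.107]
contact_force: [0.4, -0.5, -0.4]
gripper_width: 18.9
```

Request:
{"fn": "arm_command", "kwargs": {"increments": [[[0, 0, 0], [-8, 3, 0], 1], [[0, 0, 0], [-17, 5, 0], 1], [[0, 0, 0], [-26, 5, 0], 1], [[0, 0, 0], [-34, 3, 0], 1], [[0, 0, 0], [-42, -1, 0], 1]]}}

```text
clock: 8.0
position: [548.6, 175.1, 180.0]
ee_rot: [-0.694, 0.109, 0.704, 0.107]
contact_force: [0.5, 0.7, -1.0]
gripper_width: 18.5
```

Request:
{"fn": "arm_command", "kwargs": {"increments": [[[0, 0, 0], [-7, -5, 0], 1], [[0, 0, 0], [-13, -12, 0], 1], [[0, 0, 0], [-17, -19, 0], 1], [[0, 0, 0], [-20, -28, 0], 1], [[0, 0, 0], [-21, -36, 0], 1]]}}

```text
clock: 8.5
position: [527.4, 138.2, 180.0]
ee_rot: [-0.694, 0.109, 0.704, 0.107]
contact_force: [-0.1, 0.0, -1.2]
gripper_width: 18.2
```

Request:
{"fn": "arm_command", "kwargs": {"increments": [[[0, 0, 0], [1, -9, 0], 1], [[0, 0, 0], [4, -17, 0], 1], [[0, 0, 0], [8, -25, 0], 1], [[0, 0, 0], [14, -31, 0], 1], [[0, 0, 0], [21, -36, 0], 1]]}}

```text
clock: 9.0
position: [549.0, 101.5, 179.9]
ee_rot: [-0.694, 0.11, 0.704, 0.107]
contact_force: [0.0, -0.4, -1.6]
gripper_width: 18.4
```

Request:
{"fn": "arm_command", "kwargs": {"increments": [[[0, 0, 0], [8, -3, 0], 1], [[0, 0, 0], [17, -5, 0], 1], [[0, 0, 0], [26, -5, 0], 1], [[0, 0, 0], [34, -3, 0], 1], [[0, 0, 0], [42, 1, 0], 1]]}}

```text
clock: 9.5
position: [591.8, 102.7, 179.8]
ee_rot: [-0.694, 0.11, 0.704, 0.107]
contact_force: [0.3, 0.1, -0.2]
gripper_width: 18.5
```

```bash
python3 st.py; python3 -c "
import cv2;p=cv2.imread('pics/s3.png');cv2.imwrite('pics/s4c.png',cv2.resize(p[180:360,240:440],None,fx=3,fy=3))"
```

```text
scene TCP [591.8 102.7 179.8] R.x [-0.015 -0.001 -1.   ] N 852 zmin 46.6 zmax 176.2
 slopes x,y: -0.106 0.111  axis offset at TCP z: -1.6 2.9
top TCP [593.  103.5 179.7] R.x [-0.013 -0.001 -1.   ] N 307 zmin 57.8 zmax 150.0
 slopes x,y: -0.217 0.22  axis offset at TCP z: -11.0 11.4
```

View pics/s4c.png

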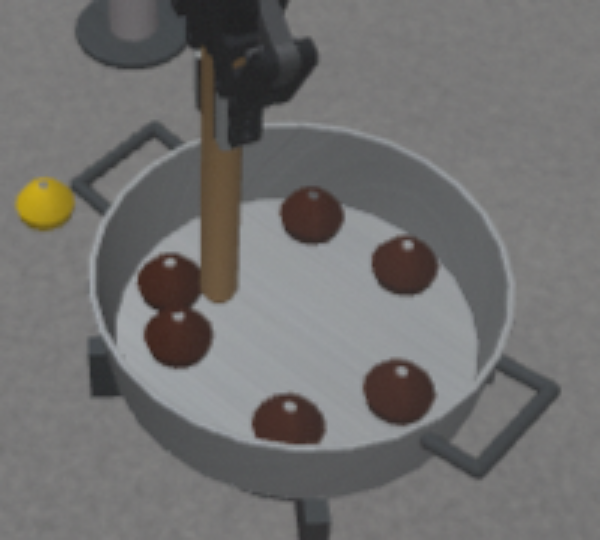

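After one turn, all six nuts have moved outwards and lie flat in the pan, and the stick (foot at crop (220,290)) is upright. Second turn.

Request:
{"fn": "arm_command", "kwargs": {"increments": [[[0, 0, 0], [7, 5, 0], 1], [[0, 0, 0], [12, 12, 0], 1], [[0, 0, 0], [16, 20, 0], 1], [[0, 0, 0], [19, 28, 0], 1], [[0, 0, 0], [20, 36, 0], 1]]}}

```text
clock: 10.1
position: [612.4, 140.2, 179.5]
ee_rot: [-0.694, 0.109, 0.704, 0.107]
contact_force: [0.3, 0.6, -0.4]
gripper_width: 18.4
```

Request:
{"fn": "arm_command", "kwargs": {"increments": [[[0, 0, 0], [-1, 9, 0], 1], [[0, 0, 0], [-4, 17, 0], 1], [[0, 0, 0], [-8, 25, 0], 1], [[0, 0, 0], [-14, 31, 0], 1], [[0, 0, 0], [-21, 36, 0], 1]]}}

```text
clock: 10.6
position: [590.7, 176.8, 179.6]
ee_rot: [-0.694, 0.109, 0.704, 0.107]
contact_force: [-0.3, -0.3, -1.3]
gripper_width: 18.6
```

Request:
{"fn": "arm_command", "kwargs": {"increments": [[[0, 0, 0], [-8, 3, 0], 1], [[0, 0, 0], [-17, 5, 0], 1], [[0, 0, 0], [-26, 5, 0], 1], [[0, 0, 0], [-34, 3, 0], 1], [[0, 0, 0], [-42, -1, 0], 1]]}}

```text
clock: 11.1
position: [547.9, 175.5, 179.7]
ee_rot: [-0.694, 0.109, 0.704, 0.107]
contact_force: [-0.1, -0.1, -1.5]
gripper_width: 18.8
```

Request:
{"fn": "arm_command", "kwargs": {"increments": [[[0, 0, 0], [-7, -5, 0], 1], [[0, 0, 0], [-13, -12, 0], 1], [[0, 0, 0], [-17, -19, 0], 1], [[0, 0, 0], [-20, -28, 0], 1], [[0, 0, 0], [-21, -36, 0], 1]]}}

```text
clock: 11.6
position: [526.7, 138.6, 179.7]
ee_rot: [-0.694, 0.109, 0.704, 0.107]
contact_force: [-0.4, 0.6, -0.6]
gripper_width: 18.6
```

Request:
{"fn": "arm_command", "kwargs": {"increments": [[[0, 0, 0], [1, -9, 0], 1], [[0, 0, 0], [4, -17, 0], 1], [[0, 0, 0], [8, -25, 0], 1], [[0, 0, 0], [14, -31, 0], 1], [[0, 0, 0], [21, -36, 0], 1]]}}

```text
clock: 12.1
position: [548.5, 102.0, 179.7]
ee_rot: [-0.694, 0.109, 0.704, 0.107]
contact_force: [0.4, 0.8, -1.2]
gripper_width: 18.3
```

Request:
{"fn": "arm_command", "kwargs": {"increments": [[[0, 0, 0], [8, -3, 0], 1], [[0, 0, 0], [17, -5, 0], 1], [[0, 0, 0], [26, -5, 0], 1], [[0, 0, 0], [34, -3, 0], 1], [[0, 0, 0], [42, 1, 0], 1]]}}

```text
clock: 12.6
position: [591.2, 103.2, 179.6]
ee_rot: [-0.694, 0.109, 0.704, 0.107]
contact_force: [-0.4, 0.4, -0.8]
gripper_width: 18.8
```

Request:
{"fn": "arm_command", "kwargs": {"increments": [[[0, 0, 0], [7, 5, 0], 1], [[0, 0, 0], [12, 12, 0], 1], [[0, 0, 0], [16, 20, 0], 1], [[0, 0, 0], [19, 28, 0], 1], [[0, 0, 0], [20, 36, 0], 1]]}}

```text
clock: 13.1
position: [611.4, 140.1, 179.5]
ee_rot: [-0.694, 0.109, 0.704, 0.107]
contact_force: [-0.2, 0.2, -0.9]
gripper_width: 18.9
```

```bash
python3 st.py; python3 -c "
import cv2;p=cv2.imread('pics/s3.png');cv2.imwrite('pics/s5c.png',cv2.resize(p[180:360,240:440],None,fx=3,fy=3))"
```

```text
scene TCP [611.4 140.1 179.5] R.x [-0.014 -0.001 -1.   ] N 627 zmin 60.1 zmax 176.5
 slopes x,y: 0.009 -0.007  axis offset at TCP z: 3.0 -1.7
top TCP [611.5 141.1 179.5] R.x [-0.014 -0.001 -1.   ] N 263 zmin 56.3 zmax 158.9
 slopes x,y: -0.085 -0.303  axis offset at TCP z: -2.4 -18.7
```

View pics/s5c.png

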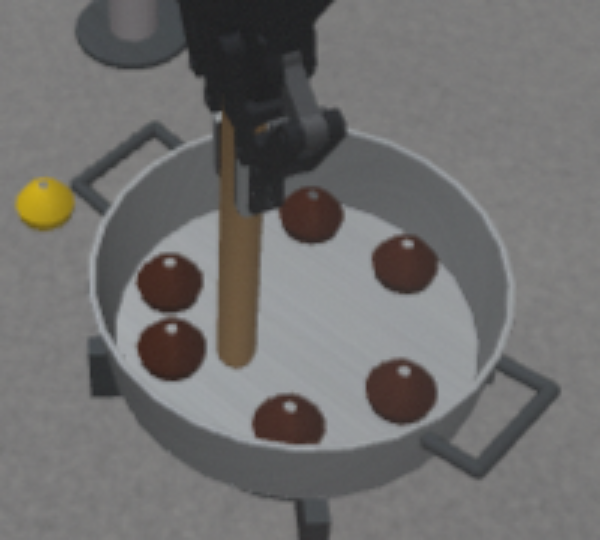

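The foot (crop (238,355)) is at the far side after two turns, and all six nuts lie flat against the wall region. I'll lift out through the centre and check how far the nuts moved.

Request:
{"fn": "arm_command", "kwargs": {"increments": [[[0, 0, 0], [-10, 0, 0], 1], [[0, 0, 0], [-20, 0, 0], 1], [[0, 0, 0], [-30, 0, 10], 1], [[0, 0, 0], [-40, 0, 30], 1], [[0, 0, 0], [-40, 0, 55], 1]]}}

```text
clock: 13.7
position: [568.8, 139.9, 235.4]
ee_rot: [-0.693, 0.109, 0.704, 0.106]
contact_force: [0.5, 0.5, 0.1]
gripper_width: 18.4
```

Request:
{"fn": "arm_command", "kwargs": {"increments": [[[0, 0, 0], [0, 0, 15], 1], [[0, 0, 0], [0, -15, 24], 1], [[0, 0, 0], [-12, -45, 24], 1], [[0, 0, 0], [-27, -80, 24], 1], [[0, 0, 0], [-40, -115, 24], 1]]}}

```text
clock: 14.2
position: [527.1, 23.0, 259.7]
ee_rot: [-0.693, 0.109, 0.704, 0.106]
contact_force: [0.7, -0.6, -0.1]
gripper_width: 18.9
```

Request:
{"fn": "arm_command", "kwargs": {"increments": [[[0, 0, 0], [-13, -35, 0], 1], [[0, 0, 0], [-28, -75, 0], 1], [[0, 0, 0], [-43, -115, 0], 1], [[0, 0, 0], [-55, -145, 0], 1], [[0, 0, 0], [-60, -155, 0], 1]]}}

```text
clock: 14.7
position: [464.7, -134.6, 260.0]
ee_rot: [-0.693, 0.11, 0.704, 0.107]
contact_force: [-0.1, -0.0, -0.2]
gripper_width: 18.7
```

```bash
python3 st.py; python3 - <<'E'
from h import *
a=np.array([[618.1,158.5],[613.1,112.8],[571,93.5],[526.5,119.7],[536.7,163.6],[581.5,189.6]])
p=cv2.imread("pics/t3.png"); h=cv2.cvtColor(p,cv2.COLOR_BGR2HSV)
mk=np.zeros((420,560),np.uint8); cv2.circle(mk,(157,207),62,1,-1)
mk&=((h[...,2]<110)&(h[...,1]>80)).astype(np.uint8)
k,l,s,c=cv2.connectedComponentsWithStats(mk)
b=np.array([onz("top",*c[i],58)[:2] for i in range(1,k) if s[i,4]>60]); print(b.round(1),s[1:,4])
d=np.linalg.norm(a[:,None]-b[None],axis=2); print(d.round(0))
E
```

```text
scene TCP [ 464.7 -134.6  260. ] R.x [-0.017 -0.002 -1.   ] N 573 zmin 135.6 zmax 256.9
 slopes x,y: 0.008 0.005  axis offset at TCP z: 2.6 -0.7
none
[[636.5 113.1]
 [622.  168.7]
 [610.3  78.4]
 [563.9 204.2]
 [519.5  90. ]
 [504.5 147.1]] [  2   1   3   4   1   1   1 243   3   1   1   1   2   1 456 248 264 267
 273]
[[ 49.  11.  80.  71. 120. 114.]
 [ 23.  57.  34. 104.  96. 114.]
 [ 68.  91.  42. 111.  52.  85.]
 [110. 107.  93.  92.  31.  35.]
 [112.  85. 113.  49.  76.  36.]
 [ 94.  46. 115.  23. 117.  88.]]
```

Every original nut position is at least 23 mm from any nut now for one of each pair, so all pairs have shifted. Next I'll align over the stand and lower into the funnel.

Request:
{"fn": "arm_command", "kwargs": {"increments": [[[0, 0, 0], [-2, -5, 0], 1], [[0, 0, 0], [-4, -9, 0], 1], [[0, 0, 0], [-4, -9, 0], 1], [[0, 0, 0], [-4, -9, -10], 1], [[0, 0, 0], [-4, -9, -25], 1]]}}

```text
clock: 15.3
position: [462.5, -141.8, 234.8]
ee_rot: [-0.694, 0.109, 0.704, 0.107]
contact_force: [0.5, 0.1, -0.8]
gripper_width: 18.4
```

```bash
python3 st.py
```

```text
scene TCP [ 462.5 -141.8  234.8] R.x [-0.014 -0.002 -1.   ] N 526 zmin 111.3 zmax 231.8
 slopes x,y: 0.006 0.002  axis offset at TCP z: 2.7 -1.1
none
```

Request:
{"fn": "arm_command", "kwargs": {"increments": [[[0, 0, 0], [-2, -2, 0], 1], [[0, 0, 0], [-2.5, -2, -5], 1], [[0, 0, 0], [-2.5, -2, -15], 1], [[0, 0, 0], [-2.5, -2, -25], 1], [[0, 0, 0], [-2.5, -2, -30], 1]]}}

```text
clock: 15.9
position: [457.2, -143.6, 201.0]
ee_rot: [-0.691, 0.11, 0.707, 0.107]
contact_force: [-0.1, 0.5, -0.3]
gripper_width: 18.7
```

Request:
{"fn": "arm_command", "kwargs": {"increments": [[[0, 0, 0], [0, 0, 0], 1], [[0, 0, 0], [0, 0, 0], 1], [[0, 0, 0], [0, 0, -3], 1], [[0, 0, 0], [0, 0, -6], 1], [[0, 0, 0], [0, 0, -9], 1]]}}

```text
clock: 16.4
position: [457.2, -143.6, 191.8]
ee_rot: [-0.691, 0.11, 0.707, 0.107]
contact_force: [-0.4, -0.1, -0.0]
gripper_width: 18.8
```

Request:
{"fn": "arm_command", "kwargs": {"increments": [[[0, -0.4, 0], [1.5, 0, 0], 1], [[0, -0.7, 0], [3, 0, 0], 1], [[0, -0.7, 0], [3, 0, -3], 1], [[0, -0.7, 0], [3, 0, -6], 1], [[0, -0.7, 0], [3, 0, -9], 1]]}}

```text
clock: 16.9
position: [460.2, -143.5, 182.5]
ee_rot: [-0.695, 0.109, 0.703, 0.108]
contact_force: [0.5, 0.2, -1.0]
gripper_width: 18.6
```

```bash
python3 - <<'E'
from h import *
s=readout.read_state();print(s["position"],s["contact_force"],R.from_quat(s["ee_rot"]).as_matrix()[:,0].round(4))
E
```

```text
[ 460.16905796 -143.54370108  182.54843803] [ 0.47884246  0.19186928 -0.95875314] [-1.120e-02 -7.000e-04 -9.999e-01]
```

The foot is about 9 mm into the bore with no contact force. I'll keep lowering.

Request:
{"fn": "arm_command", "kwargs": {"increments": [[[0, 0, 0], [0, 0, -5], 1], [[0, 0, 0], [0, 0, -10], 1], [[0, 0, 0], [0, 0, -15], 1], [[0, 0, 0], [0, 0, -20], 1], [[0, 0, 0], [0, 0, -25], 1]]}}

```text
clock: 17.4
position: [460.1, -143.6, 157.1]
ee_rot: [-0.695, 0.109, 0.703, 0.108]
contact_force: [0.0, -0.5, -0.9]
gripper_width: 18.3
```

Request:
{"fn": "arm_command", "kwargs": {"increments": [[[0, 0, 0], [0, 0, -5], 1], [[0, 0, 0], [0, 0, -10], 1], [[0, 0, 0], [0, 0, -14], 1], [[0, 0, 0], [0, 0, -17], 1], [[0, 0, 0], [0, 0, -18], 1]]}}

```text
clock: 17.9
position: [460.0, -143.6, 138.7]
ee_rot: [-0.695, 0.109, 0.703, 0.107]
contact_force: [-0.4, -0.1, -1.5]
gripper_width: 18.6
```

Request:
{"fn": "arm_command", "kwargs": {"increments": [[[0, 0, 0], [0, 0, -1], 0.7], [[0, 0, 0], [0, 0, -1], 0.5], [[0, 0, 0], [0, 0, -1], 0.2], [[0, 0, 0], [0, 0, -1], 0], [[0, 0, 0], [0, 0, -1], 0]]}}

```text
clock: 18.4
position: [460.1, -143.5, 137.9]
ee_rot: [-0.695, 0.109, 0.703, 0.107]
contact_force: [-0.1, -0.2, -0.3]
gripper_width: 81.7
```

Request:
{"fn": "arm_command", "kwargs": {"increments": [[[0, 0, 0], [0, 0, 0], 0], [[0, 0, 0], [0, 0, 10], 0], [[0, 0, 0], [0, 0, 30], 0], [[0, 0, 0], [0, 0, 55], 0], [[0, 0, 0], [0, 0, 80], 0]]}}

```text
clock: 18.9
position: [460.1, -143.6, 219.4]
ee_rot: [-0.695, 0.109, 0.703, 0.107]
contact_force: [0.6, 0.2, 0.6]
gripper_width: 85.2
```

Request:
{"fn": "arm_command", "kwargs": {"increments": [[[0, 0, 0], [0, 0, 25], 0], [[0, 0, 0], [0, 15, 50], 0], [[0, 0, 0], [0, 40, 70], 0], [[0, 0, 0], [0, 75, 70], 0], [[0, 0, 0], [0, 100, 70], 0]]}}

```text
clock: 19.4
position: [460.2, -42.3, 291.2]
ee_rot: [-0.696, 0.109, 0.702, 0.108]
contact_force: [-0.2, 0.0, -0.1]
gripper_width: 85.5
```

```bash
python3 - <<'E'
from h import *
p,d=imaging.get_image("scene"); P=cloud("scene",d); r=np.hypot(P[...,0]-463,P[...,1]+144)
q=P[(d>0)&(r<45)&(P[...,2]>108)&(P[...,2]<215)]; print("top z",np.percentile(q[:,2],99),len(q))
for a in range(110,205,15):
    s=q[(q[:,2]>=a)&(q[:,2]<a+15)]; print(a,s.mean(0).round(1) if len(s) else None)
cv2.imwrite("pics/s6.png",p[60:370,160:450])
E
```

```text
top z 202.79133159787716 472
110 [ 466.3 -138.2  117.2]
125 [ 466.1 -138.   132.3]
140 [ 466.6 -137.9  147.3]
155 [ 466.7 -137.7  162.6]
170 [ 466.9 -138.1  177.8]
185 [ 466.  -138.5  193. ]
200 [ 465.  -139.8  201.8]
```

View pics/s6.png

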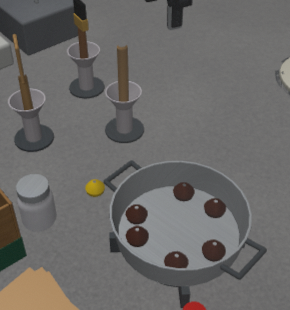

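The stick stands upright in its stand (crop (123,75)), its top at 202–203 mm as at the start. All six nuts are in the pan and the gripper is clear. Handing in.

```bash
python3 -c "
from bench import arm
print(arm.job_done())"
```

```text
the job is handed in; nothing more can be done
None
```

I stirred the chestnuts with two full counter-clockwise turns and stood the stick back in its stand. I then released it and handed the job in at about 19.5 s; no verdict was reported.

**Stirring:** The turns started at the far side of the pan. The radius was about 42 mm, with the foot about 10 mm above the pan's floor.

**Last checks:**
- **Stick:** it stands upright with its top at about 202 mm, within a millimetre or so of where it was at the start.
- **Nuts:** all six are in the pan. In each opposite pair, at least one nut is 23 mm or more from where it began.
- **Robot:** the gripper is open and clear of everything. Every force I read stayed within about 2 N.

**What disagreed:**
- After some camera calls, the next move ended up to 5 mm and about 0.5° off target. I corrected this before putting the stick back.
- The gripper read about 18.5 mm on the 20 mm stick, but the hold was firm.
- In the top view one nut's outline came out oversized, so that nut's position is less certain. The pair check still passes without it.

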